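# Make up two altar offering trays

### The job

Make up the two offering trays for the altar: on the long tray stand the candlestick in the big middle well with a tea cup in each of the small wells either side of it, and on the short tray stand the vase in the big well and the third tea cup in the small one. Every piece must end upright and sitting flat on the floor of its well, set down rather than dropped, and none may be tipped over on the way. Leave the teapot and the incense bowl where they stand.

Things in the scene. Friction and masses are not known exactly. Their poses are not given: they have to be found in the camera images.
- cup1: small handleless white porcelain tea cup, one of three alike and interchangeable: 46 mm high, standing on a foot of 34 mm diameter, side nearly upright from 24 mm above the foot (57 mm across) to the rim (58 mm across), wall 3 mm thick, about 70 g. Origin: centre of the underside of the foot; z up
- cup2: small handleless white porcelain tea cup, one of three alike and interchangeable: 46 mm high, standing on a foot of 34 mm diameter, side nearly upright from 24 mm above the foot (57 mm across) to the rim (58 mm across), wall 3 mm thick, about 70 g. Origin: centre of the underside of the foot; z up
- cup3: small handleless white porcelain tea cup, one of three alike and interchangeable: 46 mm high, standing on a foot of 34 mm diameter, side nearly upright from 24 mm above the foot (57 mm across) to the rim (58 mm across), wall 3 mm thick, about 70 g. Origin: centre of the underside of the foot; z up
- candlestick: brass candlestick with a stub of pale wax candle, 92 mm high: round foot 54 mm in diameter, thin stem 15 mm with a 24 mm knop, at the top a drip cup 40 mm in diameter with an upright side from 62 to 76 mm above the base (the place to grip it), and on that the candle stub, 16 mm in diameter, up to 92 mm; a thin wick stands 5 mm above it. About 250 g. Origin: centre of its underside; z up
- vase: white porcelain bud vase, closed body of revolution 90 mm high: foot 54 mm in diameter, waist 42 mm at 11 mm height, belly with an upright side 62 mm in diameter from 34 to 50 mm height (the place to grip it), neck 29 mm at 78 mm, lip 40 mm at the top. About 160 g. Origin: centre of its underside; z up
- tray_long: long rectangular tray of dark wood, fixed, 276 mm along its own y and 118 mm along its own x, board 16 mm high with a narrow raised edge to 20 mm. Three round wells 4 mm deep (floor 12 mm above the ledge, pale) lie in a row along its y axis: the big one, 72 mm in diameter, at its centre, and two small ones, 52 mm in diameter, at y = +95 mm and y = -95 mm. Origin: centre of its underside; z up
- tray_short: short rectangular tray of dark wood, fixed, 184 mm along its own y and 118 mm along its own x, board 16 mm high with a narrow raised edge to 20 mm. Two round wells 4 mm deep (floor 12 mm above the ledge, pale) on its y axis: the big one, 72 mm in diameter, at y = +38 mm, and a small one, 52 mm in diameter, at y = -48 mm. Origin: centre of its underside; z up
- teapot: bystander: loose red ceramic teapot, body 112 mm in diameter, 107 mm high, its spout reaching 93 mm to its +y and its handle 91 mm to its -y; about 550 g. Origin: centre of its underside; z up
- incense_bowl: bystander: loose round aluminium incense bowl, 96 mm in diameter (116 mm over its two little ears), 60 mm high, empty; about 250 g. Origin: centre of its underside; z up

How it is judged (in metres and radians):
At the end, for the whole second after the job is handed in: Candlestick and two cups in the long tray's big and small wells, vase and third cup in the short tray's: each within 12 mm of the well's centre along both tray axes and 2.5 mm of its floor, upright within 0.06 rad, at rest, let go. Teapot and incense bowl within 25 mm of their starts (x of candlestick in the frame of tray_long between -0.012 and 0.012 m and y of candlestick in the frame of tray_long between -0.012 and 0.012 m and z of candlestick in the frame of tray_long below 0.0145 m and angle between each of candlestick, vase's own z axis and vertical below 0.06 rad and ((x of cup1 in the frame of tray_long between -0.012 and 0.012 m and y of cup1 in the frame of tray_long between 0.083 and 0.107 m and z of cup1 in the frame of tray_long below 0.0145 m and angle between cup1's own z axis and vertical below 0.06 rad) or (x of cup2 in the frame of tray_long between -0.012 and 0.012 m and y of cup2 in the frame of tray_long between 0.083 and 0.107 m and z of cup2 in the frame of tray_long below 0.0145 m and angle between cup2's own z axis and vertical below 0.06 rad) or (x of cup3 in the frame of tray_long between -0.012 and 0.012 m and y of cup3 in the frame of tray_long between 0.083 and 0.107 m and z of cup3 in the frame of tray_long below 0.0145 m and angle between cup3's own z axis and vertical below 0.06 rad)) and ((x of cup1 in the frame of tray_long between -0.012 and 0.012 m and y of cup1 in the frame of tray_long between -0.107 and -0.083 m and z of cup1 in the frame of tray_long below 0.0145 m and angle between cup1's own z axis and vertical below 0.06 rad) or (x of cup2 in the frame of tray_long between -0.012 and 0.012 m and y of cup2 in the frame of tray_long between -0.107 and -0.083 m and z of cup2 in the frame of tray_long below 0.0145 m and angle between cup2's own z axis and vertical below 0.06 rad) or (x of cup3 in the frame of tray_long between -0.012 and 0.012 m and y of cup3 in the frame of tray_long between -0.107 and -0.083 m and z of cup3 in the frame of tray_long below 0.0145 m and angle between cup3's own z axis and vertical below 0.06 rad)) and x of vase in the frame of tray_short between -0.012 and 0.012 m and y of vase in the frame of tray_short between 0.026 and 0.05 m and z of vase in the frame of tray_short below 0.0145 m and ((x of cup1 in the frame of tray_short between -0.012 and 0.012 m and y of cup1 in the frame of tray_short between -0.06 and -0.036 m and z of cup1 in the frame of tray_short below 0.0145 m and angle between cup1's own z axis and vertical below 0.06 rad) or (x of cup2 in the frame of tray_short between -0.012 and 0.012 m and y of cup2 in the frame of tray_short between -0.06 and -0.036 m and z of cup2 in the frame of tray_short below 0.0145 m and angle between cup2's own z axis and vertical below 0.06 rad) or (x of cup3 in the frame of tray_short between -0.012 and 0.012 m and y of cup3 in the frame of tray_short between -0.06 and -0.036 m and z of cup3 in the frame of tray_short below 0.0145 m and angle between cup3's own z axis and vertical below 0.06 rad)) and linear speed of each of cup1, cup2, cup3, candlestick, vase below 0.02 m/s and angular speed of each of cup1, cup2, cup3, candlestick, vase below 0.3 rad/s and distance of each of teapot, incense_bowl from where it was at the start of the episode below 0.025 m); the robot touches nothing.
It fails at once if a piece is dropped (falls free from about 20 mm or more) ((linear speed of cup1 above 0.6 m/s and contact force between the fingers and cup1 below 0.02 N) or (linear speed of cup2 above 0.6 m/s and contact force between the fingers and cup2 below 0.02 N) or (linear speed of cup3 above 0.6 m/s and contact force between the fingers and cup3 below 0.02 N) or (linear speed of candlestick above 0.6 m/s and contact force between the fingers and candlestick below 0.02 N) or (linear speed of vase above 0.6 m/s and contact force between the fingers and vase below 0.02 N)).
It fails at once if a cup, the candlestick or the vase is tipped over (leans more than 0.7 rad) (angle between any of cup1, cup2, cup3, candlestick, vase's own z axis and vertical above 0.7 rad).
It fails at once if the teapot or the incense bowl is pushed more than 25 mm from its place or tipped (distance of any of teapot, incense_bowl from where it was at the start of the episode above 0.025 m or angle between any of teapot, incense_bowl's own z axis and vertical above 0.35 rad).
It also fails if it takes over 125 s, if anything falls off the work surface, if the arm or the gripper's body presses on something with over 40 N, if the wrist force passes 120 N, or if a joint passes its speed limit or range.

### The arm

A 6-joint arm with a two-finger parallel gripper is mounted at the origin on the work surface. World frame = base frame: x ahead of the robot, y to its left, z up, the work surface at z = 0. Lengths are in m, angles in degrees, forces in N, time in s.
With the tool pointing down it reaches from about 0.25 to 0.725 m from the base axis. Payload 9.7 kg.
Tool frame: the origin (TCP) lies at the very end of the fingers, on their centre line; the grasp point (between the pads) lies 19 mm behind it; z points along the fingers, y is the line along which they close (so a half turn about z gives the same grasp; the last joint's range is limited). The gripper opens to 85 mm and grips with 20 to 120 N. Pads are 22 mm wide; open, the fingers measure 114 mm over their backs; the gripper's body (76 mm by 85 mm) begins 54 mm behind the grasp point. The pads swing forward as they close: fully open they stand 13 mm farther back than shut.
Start: joints at [69.156, 4.979, 10.078, 95.1, 0, 90], TCP at [0.196, 0.514, 0.231] pointing down, gripper open.
Joint ranges: [-179.16, 179.16], [-48.56, 103.87], [-65.8, 70.77], [-126.05, 130.52], [-82.76, 87.17], [-180, 180]. Speed limits (degrees/s): [127.2, 127.2, 147.25, 180, 180, 180].

### API

Orientations are given as [roll, pitch, yaw] about the fixed x, y, z axes, in that order (R = Rz(yaw) Ry(pitch) Rx(roll)).
In Python, from workcell import bot, viewer, finder gives the robot as it stands. The module is installed in compiled form; this text tells all that it offers.
- The arm moves only by the shell command python3 -m inch 'ROWS' [FORCE]. ROWS is JSON, a list that holds one entry, the list of rows, each a list of 7 numbers: the opening in per cent of the stroke, from 0 (shut) to 100 (fully open), then the shift along the tool's x, y, z in mm, then the turn, a rotation vector about the tool's x, y, z in degrees. In form: [[[grip, tx, ty, tz, ax, ay, az], ...]]. A call has 1 to 8 rows; each row shifts and turns the commanded pose from where the row before left it, along the tool's axes as they then stand; what a row does not reach is not made up. A row lasts 1/8 s, in which the tool goes at most 62.5 mm and 10.7 degrees, less where a joint would pass 70% of its speed; a pose out of reach is approached as far as the arm can. A call with a gripper value outside its range is refused whole. The fingers move at their own pace and stop on an object; FORCE is the grip in N (left out, the last holds). Time passes only in rows, so rows that do not move let the fingers close. It gives the time, the measured TCP pose, the force, the opening and the grip force at its end, in the units of the state.
- bot.get_obs(): the state, without advancing time (a new reading comes with each control period).
- viewer.camera(name): name is "side" or "top" or "wrist"; returns a dict with "pixels" (400x640x3 uint8, red, green, blue), "vfov" (degrees; the focal length in pixels is half the picture's height over the tangent of half this angle, whatever the lens; pixels are square), "cx", "cy" (the principal point, pixels), "R" (3x3) and "t" (3): a world point X has camera coordinates R X + t. Camera axes: x right, y down, z forward; pixel columns grow to the right and rows downward; lengths in m; the calibration is good to about 2 mm. A picture is of the moment at which its call begins. There is no depth.
- bot.job_done(): hands the job in; it is judged then, once.
Trained networks look in the newest picture that a camera, given by its name, has taken for a name from the list of things; names that differ only in an ending like _2 or _b are one class to them, and where a whole thing is asked for, a point or a joint stands for the part that bears it (a point fixed in the world has none). Each returns a list of dicts, best first, with "conf" (0 to 1); they miss things now and then, are a little off and sometimes report something else, mostly with a low value. They report only what shows in the picture. A call takes as long as a camera call.
- finder.outline_of(camera, thing): "pixels" (400x640 bool, what is visible of it) and "extent" ([centre column, centre row, width, height] in pixels, round what is visible of it).
- finder.mark_of(camera, thing): "position" ([column, row] in pixels: a listed point, or the origin of a listed thing).
The state is a dict: "time": time; "q": joint angles; "qd": joint speeds; "joint_efforts": joint torques, N m; "ee_pos": TCP position; "tcp_rot": TCP orientation; "wrist_force": force on the tool from outside, world axes, zero at the start; "torque": the same for the moment, N m; "opening": finger opening in m; "grasp_force": force on a finger pad.
Only numpy, scipy, OpenCV 4.12 (cv2) and the standard library are available. Lean on these libraries where they do the work, as an engineer would, in place of code of your own. Each camera call takes 0.05 s, during which the arm holds its last target. There are 200 camera calls.

## Working session

There is one attempt and no reset: what is moved stays moved. The work goes in short steps, Python scripts to look and compute and a shell command to move; the robot and the scene stay as the last step left them, time stands still between calls to the robot, and variables do not carry over. Pictures are saved under pics/ and viewed, at most 16 in all, crops included, and the job is handed in when it is done.

```bash
mkdir -p pics; cat > h.py <<'E'
import numpy as np, cv2
from workcell import bot, viewer, finder
def ray(c,uv):
    f=200/np.tan(np.radians(c['vfov'])/2)
    d=np.array([(uv[0]-c['cx'])/f,(uv[1]-c['cy'])/f,1.])
    R=np.array(c['R']);return -R.T@np.array(c['t']), R.T@d
def at(c,uv,z):
    o,d=ray(c,uv); return o+d*(z-o[2])/d[2]
def proj(c,X):
    f=200/np.tan(np.radians(c['vfov'])/2)
    p=np.array(c['R'])@np.array(X)+np.array(c['t']); return np.array([c['cx']+f*p[0]/p[2],c['cy']+f*p[1]/p[2]])
def save(c,n): cv2.imwrite('pics/'+n+'.png',c['pixels'][:,:,::-1])
E
python3 - <<'E'
from h import *
for n in ['top','side']:
    c=viewer.camera(n); save(c,n+'0')
    o,_=ray(c,(0,0)); print(n,c['vfov'],o.round(3),np.array(c['R']).round(2).tolist())
    for th in ['cup1','candlestick','vase','tray_long','tray_short','teapot','incense_bowl']:
        for r in finder.mark_of(n,th)[:4]:
            print(th,round(r['conf'],2),np.round(r['position'],1),at(c,r['position'],0).round(3))
print(bot.get_obs())
E
```

```text
top 56.74759259015341 [0.373 0.082 0.934] [[0.13, -0.99, 0.0], [-0.97, -0.13, -0.22], [0.21, 0.03, -0.98]]
cup1 0.79 [325.  173.2] [0.665 0.109 0.   ]
cup1 0.77 [276.9 171.8] [ 0.652  0.235 -0.   ]
candlestick 0.89 [410.3 184.4] [ 0.664 -0.116  0.   ]
vase 0.65 [363.  199.1] [0.608 0.002 0.   ]
tray_long 0.57 [456.9 275.6] [ 0.445 -0.25   0.   ]
tray_short 0.96 [252.4 235.7] [0.476 0.27  0.   ]
tray_short 0.38 [363.3 260.1] [ 0.452 -0.015  0.   ]
teapot 0.91 [187.7 179.3] [0.6   0.464 0.   ]
incense_bowl 0.82 [365.2 259.5] [ 0.455 -0.02   0.   ]
side 57.1315438762664 [0.437 0.863 0.461] [[-0.99, -0.14, -0.02], [-0.05, 0.47, -0.88], [0.14, -0.87, -0.47]]
cup1 0.8 [305.6 160.9] [ 0.65  -0.255  0.   ]
cup1 0.69 [260.2 243.4] [0.666 0.225 0.   ]
cup1 0.61 [273.4 218. ] [0.664 0.116 0.   ]
cup1 0.31 [294.  178.9] [ 0.66  -0.112  0.   ]
vase 0.59 [307.1 201.3] [0.597 0.023 0.   ]
tray_long 0.91 [368.1 162.6] [ 0.444 -0.261  0.   ]
tray_short 0.58 [350.  260.4] [0.467 0.262 0.   ]
teapot 0.6 [263.2 330.1] [ 0.593  0.46  -0.   ]
incense_bowl 0.8 [361.8 196.7] [ 0.455 -0.019  0.   ]
{'time': 0.8, 'q': array([6.91582139e+01, 4.97711673e+00, 1.00775951e+01, 9.50995173e+01,
       9.49098073e-04, 8.99997952e+01]), 'qd': array([ 0.06318023, -0.0224935 ,  0.01862267,  0.0030944 , -0.02555641,
       -0.07359923]), 'joint_efforts': array([ 1.06149480e-03, -5.20048249e+01,  4.64834082e+01,  1.60466745e-03,
        1.28491452e-04, -1.46766047e-05]), 'ee_pos': array([0.19567597, 0.51400436, 0.23129571]), 'tcp_rot': array([ 1.79999039e+02, -9.49094637e-04,  1.59158419e+02]), 'wrist_force': array([ 0.61823524, -0.04630422,  0.14076315]), 'torque': array([ 0.02010883, -0.03352881,  0.03157065]), 'grasp_force': 0.0, 'opening': 0.08526275688392727}
```

View pics/top0.png

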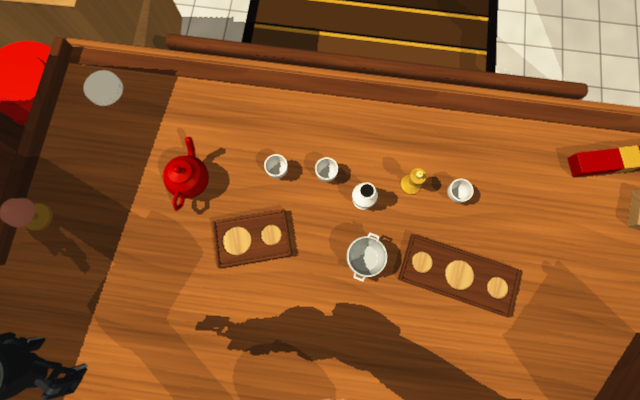

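View pics/side0.png

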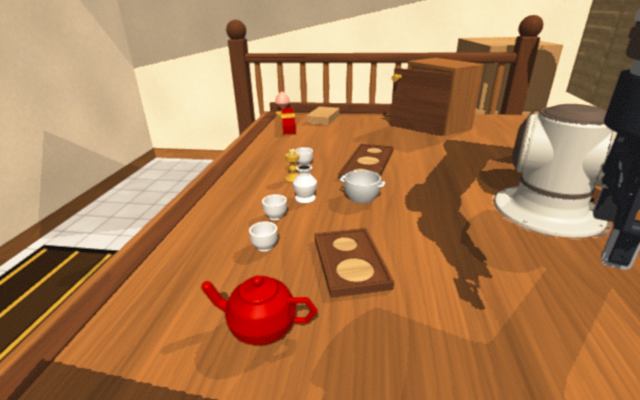

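The top view shows three cups at about (276,166), (326,169) and (460,190). The vase is at (365,195), the candlestick at (413,180), the bowl at (367,257), the short-tray wells at (237,240) and (271,235), and the long-tray wells at (422,262), (459,275) and (497,288). The side view agrees. Next I'll measure the wells and the pieces more closely.

```bash
python3 - <<'E'
from h import *
c=viewer.camera('top')
hsv=cv2.cvtColor(c['pixels'],cv2.COLOR_RGB2HSV)
gray=c['pixels'].astype(float)
wells=[]
for i,(u,v) in enumerate([(422,262),(459,275),(497,288),(237,240),(271,235)]):
    m=np.zeros((402,642),np.uint8); im=c['pixels'].copy()
    cv2.floodFill(im,m,(u,v),(0,0,0),(40,)*3,(40,)*3,4|cv2.FLOODFILL_FIXED_RANGE|cv2.FLOODFILL_MASK_ONLY)
    m=m[1:-1,1:-1]; ys,xs=np.nonzero(m)
    P=at(c,(xs.mean(),ys.mean()),.012); wells.append(P)
    d=2*np.sqrt(len(xs)/np.pi)
    print(i,xs.mean().round(1),ys.mean().round(1),'diam mm',round(d*2.5),P.round(4))
for a,b in [(0,1),(1,2),(3,4)]:
    e=wells[a]-wells[b]; print(a,b,np.linalg.norm(e).round(4),np.degrees(np.arctan2(e[1],e[0])).round(1))
for th,z in [('cup1',.03),('vase',.04),('candlestick',.04)]:
  for cam in ['top','side']:
    if cam=='side': c2=viewer.camera('side')
    else: c2=c
    for r in finder.outline_of(cam,th)[:4]:
        ys,xs=np.nonzero(r['pixels']); e=r['extent']
        print(th,cam,round(r['conf'],2),np.round(e,1),at(c2,e[:2],z).round(3))
E
```

```text
0 421.6 261.7 diam mm 50 [ 0.4667 -0.1573  0.012 ]
1 458.9 274.4 diam mm 71 [ 0.448  -0.2502  0.012 ]
2 497.1 287.3 diam mm 51 [ 0.4294 -0.3439  0.012 ]
3 236.5 240.4 diam mm 70 [0.4577 0.3047 0.012 ]
4 270.8 234.5 diam mm 49 [0.4839 0.2223 0.012 ]
0 1 0.0948 78.6
1 2 0.0955 78.8
3 4 0.0864 107.6
cup1 top 0.87 [274.  166.6  19.2  26.3] [0.655 0.24  0.03 ]
cup1 top 0.85 [461.1 192.9  24.8  24.6] [ 0.65  -0.238  0.03 ]
cup1 top 0.63 [326.4 169.   22.5  21.8] [0.667 0.106 0.03 ]
cup1 side 0.76 [274.4 209.6  28.   30.1] [0.657 0.127 0.03 ]
cup1 side 0.51 [306.1 153.9  16.7  19.1] [ 0.645 -0.242  0.03 ]
vase top 0.92 [366.8 194.2  22.5  28.8] [ 0.612 -0.002  0.04 ]
vase side 0.88 [306.6 185.1  22.5  35.6] [0.599 0.007 0.04 ]
candlestick top 0.78 [414.7 183.4  24.2  24.9] [ 0.656 -0.118  0.04 ]
candlestick side 0.85 [292.5 165.3  16.7  32.2] [ 0.664 -0.121  0.04 ]
candlestick side 0.35 [273.6 207.6  26.   26.9] [0.656 0.135 0.04 ]
```

```bash
python3 -m inch '[[[100,0,0,0,0,0,10],[100,0,0,0,0,0,10],[100,0,0,0,0,0,10],[100,0,0,0,0,0,10],[100,0,0,0,0,0,10],[100,0,0,0,0,0,10],[100,0,0,0,0,0,9.2]]]' 30
```

```text
time: 2.17
ee_pos: [0.1957, 0.514, 0.2313]
tcp_rot: [-180.0, 0.0, 89.6]
wrist_force: [-0.2, -0.1, 0.9]
opening: 0.0855
grasp_force: 0.0
```

```bash
python3 -m inch '[[[100,-34,50,0,0,0,0],[100,-34,50,0,0,0,0],[100,-34,50,0,0,0,0],[100,-34,50,0,0,0,0],[100,-34,50,0,0,0,0],[100,-34,50,0,0,0,0],[100,-34,50,0,0,0,0],[100,-34,50,0,0,0,0]]]'; python3 - <<'E'
from h import *
c=viewer.camera('wrist'); save(c,'w1'); print(ray(c,(0,0))[0],c['vfov'],np.array(c['R']).round(2).tolist(),bot.get_obs()['ee_pos'],bot.get_obs()['tcp_rot'])
for r in finder.outline_of('wrist','cup1')[:4]: print(r['conf'],r['extent'],at(c,r['extent'][:2],.04))
E
```

```text
time: 3.18
ee_pos: [0.597, 0.2403, 0.2314]
tcp_rot: [180.0, -0.0, 90.0]
wrist_force: [0.5, 0.6, 0.6]
opening: 0.0855
grasp_force: 0.0
[0.59758413 0.32225457 0.37319909] 65.74112121137344 [[1.0, 0.0, 0.0], [-0.0, -0.95, 0.32], [0.0, -0.32, -0.95]] [0.60155116 0.23598391 0.22935199] [1.79966802e+02 1.24542689e-01 8.97362524e+01]
0.98 [378.5, 170.4, 60.0, 50.9] [0.65563016 0.23509208 0.04      ]
0.79 [378.1, 268.1, 48.1, 51.3] [0.66184027 0.11017957 0.04      ]
```

View pics/w1.png

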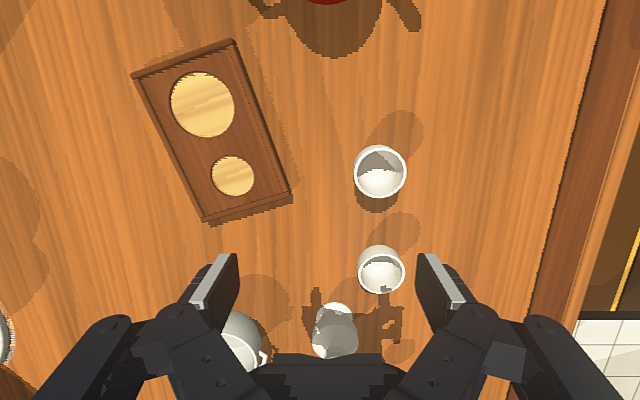

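The wrist view shows cup A's rim centred near (380,171) and cup B's near (381,268). That puts A at about (0.656, 0.236) and B at about (0.663, 0.113), so I'm descending on A.

```bash
python3 -m inch '[[[100,0,54,0,0,0,0],[100,0,0,45,0,0,0],[100,0,0,50,0,0,0],[100,0,0,50,0,0,0],[100,0,0,40,0,0,0],[100,0,0,20,0,0,0],[100,0,0,10,0,0,0],[100,0,0,0,0,0,0]]]'; python3 - <<'E'
from h import *
c=viewer.camera('wrist'); save(c,'w2'); print(bot.get_obs()['ee_pos'])
E
```

```text
time: 4.28
ee_pos: [0.6498, 0.2419, 0.017]
tcp_rot: [180.0, -0.0, 90.0]
wrist_force: [0.7, 0.5, 0.4]
opening: 0.0855
grasp_force: 0.0
[0.6501906  0.24194301 0.01775093]
```

View pics/w2.png

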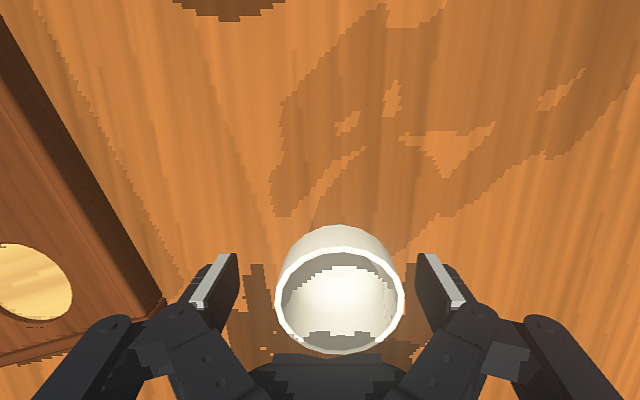

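The cup's rim is between the fingers, centred near (340,300). I'll compute its position.

```bash
python3 - <<'E'
from h import *
c=viewer.camera('wrist'); print(at(c,(340,300),.046),ray(c,(0,0))[0],bot.get_obs()['ee_pos'])
e=bot.get_obs()['ee_pos']; print(proj(c,[e[0],e[1],.046]))
E
```

```text
[0.65671702 0.2354914  0.046     ] [0.6505356  0.32385359 0.15960477] [0.65035379 0.24200618 0.01808442]
[325.49790241 287.44389221]
```

```bash
python3 -m inch '[[[100,-6,6,3,0,0,0],[100,0,0,0,0,0,0],[40,0,0,0,0,0,0],[40,0,0,0,0,0,0],[40,0,0,0,0,0,0],[40,0,0,0,0,0,0],[40,0,0,0,0,0,0]]]' 30
```

```text
time: 5.25
ee_pos: [0.6556, 0.2358, 0.0137]
tcp_rot: [180.0, -0.0, 90.0]
wrist_force: [-0.4, -0.9, 5.8]
opening: 0.0574
grasp_force: 32.4
```

```bash
python3 -m inch '[[[40,0,0,-15,0,0,0],[40,0,0,-35,0,0,0],[40,-2,-28,0,0,0,0],[40,-4,-45,0,0,0,0],[40,-4,-45,0,0,0,0],[40,-2.5,-34,0,0,0,0],[40,-1,-20,0,0,0,0],[40,0,0,0,0,0,0]]]'; python3 - <<'E'
from h import *
c=viewer.camera('wrist'); save(c,'w3'); print(bot.get_obs()['ee_pos'],bot.get_obs()['opening'])
E
```

```text
time: 6.25
ee_pos: [0.4829, 0.2224, 0.0642]
tcp_rot: [180.0, -0.0, 90.0]
wrist_force: [0.3, -0.4, -0.7]
opening: 0.0574
grasp_force: 32.4
[0.48376879 0.22249817 0.06416509] 0.05767940998518896
```

View pics/w3.png

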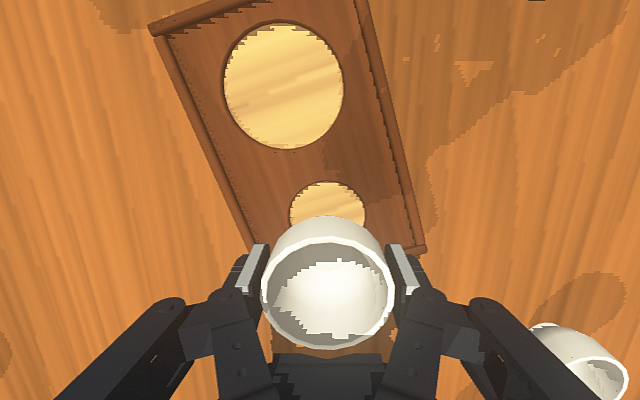

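The cup is held upright above the small well. The visible part of the well spans columns 290–366. I'll check the well positions with this camera.

```bash
python3 - <<'E'
from h import *
c=viewer.camera('wrist'); print(at(c,(283,86),.012),at(c,(328,216),.012),at(c,(290,214),.012),at(c,(366,214),.012)); print(proj(c,[.4577,.3047,.012]),proj(c,[.4839,.2223,.012]))
E
```

```text
[0.45877008 0.30527528 0.012     ] [0.48557672 0.2217856  0.012     ] [0.45982728 0.22327218 0.012     ] [0.51134093 0.22323737 0.012     ]
[281.23842323  87.02485621] [325.53114876 215.30233889]
```

Agrees within 2 mm, so I'm lowering it.

```bash
python3 -m inch '[[[40,0,1,18,0,0,0],[40,0,0,12,0,0,0],[40,0,0,5,0,0,0],[40,0,0,2,0,0,0],[40,0,0,1,0,0,0],[40,0,0,0,0,0,0]]]'
```

```text
time: 7.1
ee_pos: [0.4847, 0.2224, 0.0257]
tcp_rot: [180.0, -0.0, 90.0]
wrist_force: [-1.1, 0.7, 1.4]
opening: 0.0574
grasp_force: 32.5
```

```bash
python3 -m inch '[[[40,0,0,0.7,0,0,0],[40,0,0,0,0,0,0],[100,0,0,0,0,0,0],[100,0,0,0,0,0,0],[100,0,0,0,0,0,0],[100,0,0,-30,0,0,0],[100,0,0,-50,0,0,0],[100,0,0,-30,0,0,0]]]'
python3 -m inch '[[[100,-18,30,0,0,0,0],[100,-25,50,0,0,0,0],[100,-25,50,0,0,0,0],[100,-20,35,0,0,0,0],[100,-12,15,0,0,0,0],[100,0,0,0,0,0,0]]]'; python3 - <<'E'
from h import *
c=viewer.camera('wrist'); save(c,'w4'); print(bot.get_obs()['ee_pos'])
for r in finder.outline_of('wrist','cup1')[:3]: print(r['conf'],r['extent'],at(c,r['extent'][:2],.04))
E
```

```text
time: 8.1
ee_pos: [0.485, 0.2225, 0.1369]
tcp_rot: [179.9, -0.1, 90.0]
wrist_force: [0.5, 0.6, -0.1]
opening: 0.0855
grasp_force: 0.0
time: 8.85
ee_pos: [0.665, 0.1212, 0.1336]
tcp_rot: [-179.9, 0.0, 89.9]
wrist_force: [-1.1, 0.5, 1.3]
opening: 0.0853
grasp_force: 0.0
[0.66430777 0.12190383 0.13392973]
0.72 [325.1, 211.7, 67.6, 72.6] [0.66446056 0.10658322 0.04      ]
0.69 [60.0, 59.3, 119.6, 93.6] [0.47918485 0.22206609 0.04      ]
```

View pics/w4.png

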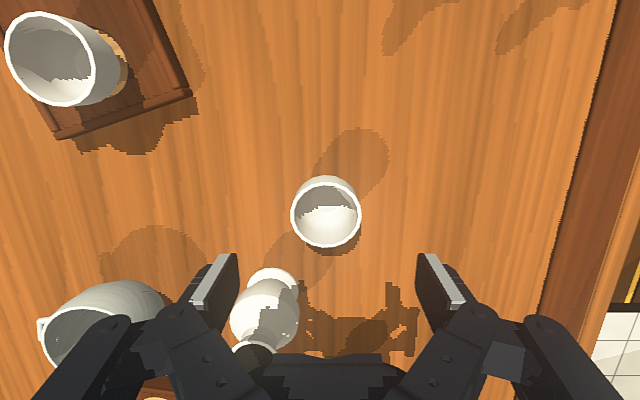

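Cup A stands in its well at the upper left. Cup B's rim is centred near (326,213), which is about (0.6645, 0.108).

```bash
python3 -m inch '[[[100,-14,0,0,0,0,0],[100,0,0,45,0,0,0],[100,0,0,45,0,0,0],[100,0,0,22,0,0,0],[100,0,0,8,0,0,0],[100,0,0,0,0,0,0]]]'; python3 - <<'E'
from h import *
c=viewer.camera('wrist'); e=bot.get_obs()['ee_pos']; print(e)
for r in finder.outline_of('wrist','cup1')[:1]: print(r['conf'],r['extent'],at(c,r['extent'][:2],.03))
im=c['pixels'].min(2); m=(im>150).astype(np.uint8); n,l,s,ce=cv2.connectedComponentsWithStats(m); 
for i in np.argsort(-s[1:,4])[:3]+1: print(s[i]); 
E
```

```text
time: 9.7
ee_pos: [0.6643, 0.1081, 0.0152]
tcp_rot: [180.0, -0.0, 90.0]
wrist_force: [0.3, 0.4, 0.3]
opening: 0.0855
grasp_force: 0.0
[0.66480162 0.10816053 0.01595255]
0.84 [324.6, 280.6, 132.5, 133.2] [0.66406821 0.10229988 0.03      ]
[  259   215   134   133 10686]
[425 254  41  56 567]
[189 253  41  53 553]
```

```bash
python3 -m inch '[[[100,-3,0,2,0,0,0],[40,0,0,0,0,0,0],[40,0,0,0,0,0,0],[40,0,0,0,0,0,0],[40,0,0,0,0,0,0],[40,0,0,0,0,0,0],[40,0,0,-15,0,0,0],[40,0,0,-45,0,0,0]]]'
```

```text
time: 10.8
ee_pos: [0.6628, 0.1049, 0.071]
tcp_rot: [-179.7, 0.0, 90.0]
wrist_force: [0.7, -0.7, -0.0]
opening: 0.0575
grasp_force: 32.5
```

```bash
python3 -m inch '[[[40,0,0,-50,0,0,0],[40,-30,-20,-10,0,0,0],[40,-45,-33,0,0,0,0],[40,-47,-36,0,0,0,0],[40,-47,-36,0,0,0,0],[40,-45,-33,0,0,0,0],[40,-30,-25,0,0,0,0],[40,-18,-14,0,0,0,0]]]'; python3 - <<'E'
from h import *
c=viewer.camera('wrist');c=viewer.camera('wrist');c=viewer.camera('wrist'); save(c,'w5'); print(bot.get_obs()['ee_pos'])
print([proj(c,p).round(1) for p in ([.4667,-.1573,.012],[.448,-.2502,.012])])
E
```

```text
time: 11.8
ee_pos: [0.466, -0.158, 0.1336]
tcp_rot: [180.0, 0.0, 89.9]
wrist_force: [0.7, 0.1, -0.5]
opening: 0.0576
grasp_force: 32.5
[ 0.46699578 -0.15727436  0.13342284]
[array([326.1, 183.7]), array([307.4, 273.8])]
```

View pics/w5.png

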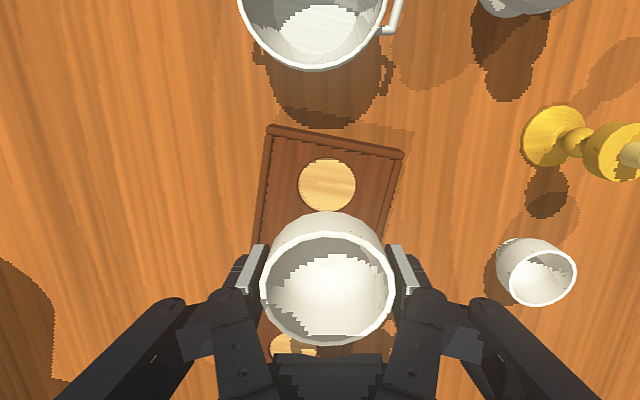

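The small well shows at (327,185), against a predicted (326,184), and the cup is upright. Lowering.

```bash
python3 -m inch '[[[40,0,0,30,0,0,0],[40,0,0,40,0,0,0],[40,0,0,22,0,0,0],[40,0,0,10,0,0,0],[40,0,0,4,0,0,0],[40,0,0,1.5,0,0,0],[40,0,0,0,0,0,0]]]'
```

```text
time: 12.82
ee_pos: [0.4676, -0.1568, 0.0258]
tcp_rot: [179.9, 0.0, 90.0]
wrist_force: [0.2, -0.3, -0.9]
opening: 0.0572
grasp_force: 32.5
```

```bash
python3 -m inch '[[[40,0,0,1,0,0,0],[40,0,0,0,0,0,0],[100,0,0,0,0,0,0],[100,0,0,0,0,0,0],[100,0,0,0,0,0,0],[100,0,0,-30,0,0,0],[100,0,0,-50,0,0,0],[100,0,0,-30,0,0,0]]]'
python3 -m inch '[[[100,-10,25,0,0,0,0],[100,-20,45,0,0,0,0],[100,-25,45,0,0,0,0],[100,-15,40,0,0,0,0],[100,-10,25,0,0,0,0],[100,0,0,0,0,0,0]]]'; python3 - <<'E'
from h import *
c=viewer.camera('wrist');c=viewer.camera('wrist'); save(c,'w6'); print(bot.get_obs()['ee_pos'])
for r in finder.outline_of('wrist','cup1')[:3]: print(r['conf'],r['extent'],at(c,r['extent'][:2],.042))
for r in finder.outline_of('wrist','candlestick')[:2]: print(r['conf'],r['extent'])
E
```

```text
time: 13.82
ee_pos: [0.4676, -0.1569, 0.1364]
tcp_rot: [179.9, 0.0, 90.0]
wrist_force: [0.1, 0.4, -1.2]
opening: 0.0856
grasp_force: 0.0
time: 14.58
ee_pos: [0.6479, -0.2372, 0.1324]
tcp_rot: [-179.9, -0.0, 89.9]
wrist_force: [-0.8, -0.2, -0.8]
opening: 0.0853
grasp_force: 0.0
[ 0.64665721 -0.23664249  0.13356795]
0.92 [69.2, 89.8, 114.5, 93.5] [ 0.46402143 -0.15644635  0.042     ]
0.77 [333.0, 191.4, 73.0, 73.7] [ 0.65283507 -0.23293336  0.042     ]
0.89 [354.4, 37.1, 75.9, 72.6]
```

View pics/w6.png

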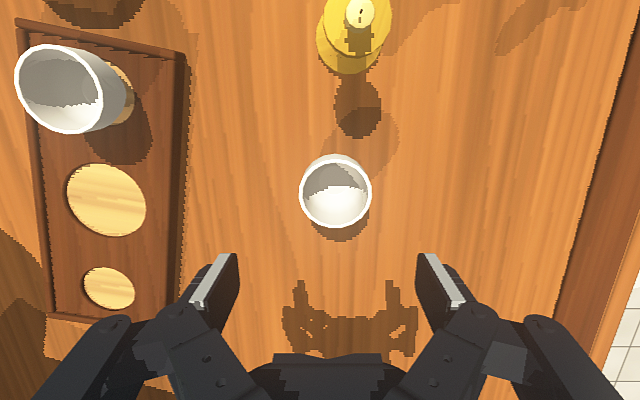

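Cup B stands in its well at the upper left. Cup C's rim is centred near (336,192), which is about (0.654, −0.233). The candlestick is near (355,30).

```bash
python3 -m inch '[[[100,3,7,0,0,0,0],[100,0,0,45,0,0,0],[100,0,0,45,0,0,0],[100,0,0,22,0,0,0],[100,0,0,7,0,0,0],[100,0,0,0,0,0,0]]]'; python3 - <<'E'
from h import *
c=viewer.camera('wrist'); e=bot.get_obs()['ee_pos']; print(e)
im=c['pixels'].min(2); m=(im>150).astype(np.uint8); n,l,s,ce=cv2.connectedComponentsWithStats(m); 
for i in np.argsort(-s[1:,4])[:3]+1: print(s[i]); 
E
```

```text
time: 15.52
ee_pos: [0.6544, -0.2337, 0.0158]
tcp_rot: [180.0, 0.0, 90.0]
wrist_force: [0.7, 0.4, -0.1]
opening: 0.0854
grasp_force: 0.0
[ 0.65475306 -0.23392581  0.01653695]
[  258   210   133   133 11170]
[189 253  41  56 603]
[425 253  41  50 570]
```

```bash
python3 -m inch '[[[100,-1,0,2.5,0,0,0],[40,0,0,0,0,0,0],[40,0,0,0,0,0,0],[40,0,0,0,0,0,0],[40,0,0,0,0,0,0],[40,0,0,0,0,0,0],[40,0,0,-15,0,0,0],[40,0,0,-45,0,0,0]]]'
```

```text
time: 16.58
ee_pos: [0.6526, -0.2342, 0.0708]
tcp_rot: [-179.7, -0.1, 90.0]
wrist_force: [1.1, -1.2, -0.5]
opening: 0.0569
grasp_force: 32.4
```

```bash
python3 -m inch '[[[40,-6,-15,0,0,0,0],[40,-16,-34,0,0,0,0],[40,-22,-45,0,0,0,0],[40,-22,-45,0,0,0,0],[40,-20,-40,0,0,0,0],[40,-15,-30,0,0,0,0],[40,-8,-16,0,0,0,0],[40,0,0,0,0,0,0]]]'; python3 - <<'E'
from h import *
c=viewer.camera('wrist');c=viewer.camera('wrist'); print(bot.get_obs()['ee_pos'])
E
```

```text
time: 17.58
ee_pos: [0.4288, -0.3441, 0.0731]
tcp_rot: [180.0, 0.0, 89.9]
wrist_force: [0.4, -0.2, 0.1]
opening: 0.0574
grasp_force: 32.5
[ 0.42978701 -0.34353737  0.07284281]
```

```bash
python3 -m inch '[[[40,0,0,20,0,0,0],[40,0,0,15,0,0,0],[40,0,0,7,0,0,0],[40,0,0,4,0,0,0],[40,0,0,1.5,0,0,0],[40,0,0,0,0,0,0]]]'
```

```text
time: 18.42
ee_pos: [0.4292, -0.3438, 0.0255]
tcp_rot: [180.0, 0.0, 90.0]
wrist_force: [0.0, -0.5, -0.7]
opening: 0.0573
grasp_force: 32.5
```

```bash
python3 -m inch '[[[40,0,0,1,0,0,0],[40,0,0,0,0,0,0],[100,0,0,0,0,0,0],[100,0,0,0,0,0,0],[100,0,0,0,0,0,0],[100,0,0,-40,0,0,0],[100,0,0,-60,0,0,0],[100,0,0,-60,0,0,0]]]'
python3 -m inch '[[[100,22,22,0,0,0,0],[100,35,36,0,0,0,0],[100,40,42,0,0,0,0],[100,40,42,0,0,0,0],[100,35,36,0,0,0,0],[100,28,29,0,0,0,0],[100,14,15,0,0,0,0],[100,0,0,0,0,0,0]]]'; python3 - <<'E'
from h import *
c=viewer.camera('wrist');c=viewer.camera('wrist'); save(c,'w7'); e=bot.get_obs()['ee_pos'];print(e)
for r in finder.outline_of('wrist','candlestick')[:2]: print(r['conf'],r['extent'])
print([proj(c,[e[0],e[1],z]).round(1) for z in (0,.07,.092)])
E
```

```text
time: 19.42
ee_pos: [0.4288, -0.3434, 0.1856]
tcp_rot: [-180.0, -0.0, 90.0]
wrist_force: [0.6, -0.7, 0.7]
opening: 0.0855
grasp_force: 0.0
time: 20.42
ee_pos: [0.6519, -0.1287, 0.1832]
tcp_rot: [-179.9, -0.0, 90.1]
wrist_force: [-0.1, 0.4, 0.5]
opening: 0.0852
grasp_force: 0.0
[ 0.6508806  -0.13009426  0.18382468]
0.98 [342.5, 166.9, 51.7, 68.6]
[array([325.6, 168.1]), array([325.3, 188. ]), array([325.2, 196.4])]
```

View pics/w7.png

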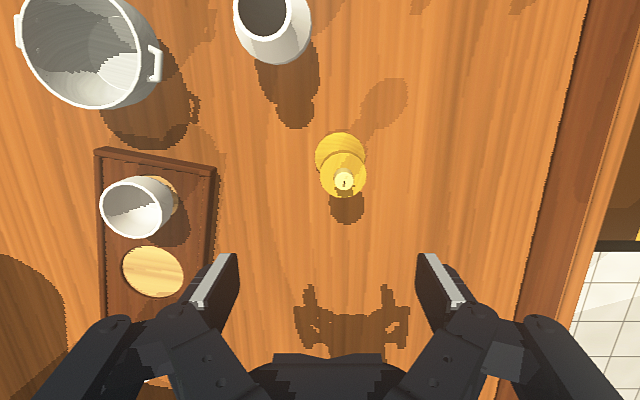

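The candlestick's drip cup is near (343,176) and the candle top near (344,181), so it stands at about (0.666, −0.118).

```bash
python3 -m inch '[[[100,12,15,0,0,0,0],[100,0,0,45,0,0,0],[100,0,0,45,0,0,0],[100,0,0,30,0,0,0],[100,0,0,12,0,0,0],[100,0,0,4,0,0,0],[100,0,0,0,0,0,0]]]'; python3 - <<'E'
from h import *
c=viewer.camera('wrist');c=viewer.camera('wrist'); save(c,'w8'); e=bot.get_obs()['ee_pos'];print(e)
print([proj(c,[e[0],e[1],z]).round(1) for z in (.062,.076,.092)])
E
```

```text
time: 21.45
ee_pos: [0.6667, -0.1182, 0.0494]
tcp_rot: [179.9, 0.0, 89.9]
wrist_force: [0.9, 0.0, 0.2]
opening: 0.0852
grasp_force: 0.0
[ 0.66690022 -0.11806597  0.04962197]
[array([325.2, 267.2]), array([325.2, 284.8]), array([325.1, 309.6])]
```

View pics/w8.png

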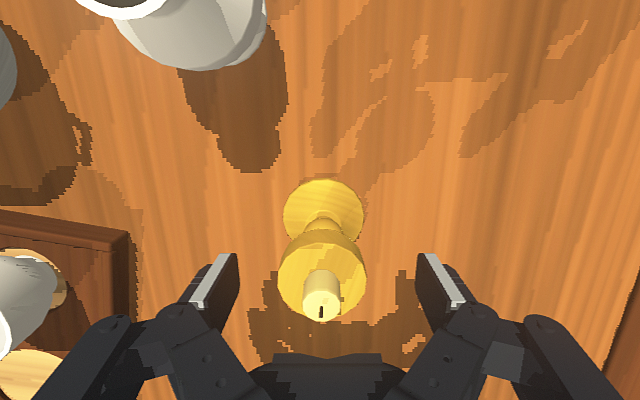

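The candle top is at (322,308), against the TCP axis at (325,310). It's centred, so I'm gripping.

```bash
python3 -m inch '[[[100,0,-1.5,2,0,0,0],[20,0,0,0,0,0,0],[20,0,0,0,0,0,0],[20,0,0,0,0,0,0],[20,0,0,0,0,0,0],[20,0,0,0,0,0,0],[20,0,0,0,0,0,0]]]' 45
```

```text
time: 22.42
ee_pos: [0.6647, -0.1179, 0.0463]
tcp_rot: [180.0, 0.0, 90.0]
wrist_force: [-2.0, 0.4, 4.4]
opening: 0.038
grasp_force: 45.6
```

```bash
python3 -m inch '[[[20,0,0,-10,0,0,0],[20,0,0,-35,0,0,0],[20,0,0,-35,0,0,0],[20,-12,-20,0,0,0,0],[20,-24,-38,0,0,0,0],[20,-28,-46,0,0,0,0],[20,-28,-46,0,0,0,0],[20,-24,-38,0,0,0,0]]]'
python3 -m inch '[[[20,-12,-20,0,0,0,0],[20,-4,-9,0,0,0,0],[20,0,0,0,0,0,0],[20,0,0,0,0,0,0]]]'
python3 - <<'E'
from h import *
c=viewer.camera('wrist');c=viewer.camera('wrist'); save(c,'w9'); e=bot.get_obs()['ee_pos'];print(e,bot.get_obs()['opening'])
print(proj(c,[.448,-.2502,.012]))
E
```

```text
time: 23.42
ee_pos: [0.475, -0.2344, 0.1264]
tcp_rot: [180.0, 0.0, 89.9]
wrist_force: [0.2, -0.5, -1.3]
opening: 0.0381
grasp_force: 46.0
time: 23.92
ee_pos: [0.4484, -0.2493, 0.126]
tcp_rot: [180.0, -0.0, 90.0]
wrist_force: [0.7, 0.3, -1.8]
opening: 0.038
grasp_force: 46.1
[ 0.44828412 -0.24921076  0.12591398] 0.038173513826462266
[325.22537438 188.28906388]
```

View pics/w9.png

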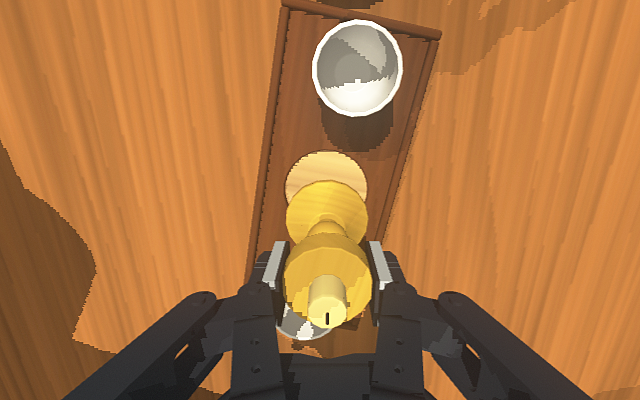

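The candlestick is upright over the big well, whose far edge shows at about (327,152). Lowering.

```bash
python3 -m inch '[[[20,0,0,25,0,0,0],[20,-1,0,22,0,0,0],[20,0,0,10,0,0,0],[20,0,0,6,0,0,0],[20,0,0,3,0,0,0],[20,0,0,1,0,0,0],[20,0,0,0,0,0,0]]]'
```

```text
time: 24.9
ee_pos: [0.4478, -0.2508, 0.0595]
tcp_rot: [180.0, 0.0, 90.0]
wrist_force: [-0.0, -0.3, -1.3]
opening: 0.0384
grasp_force: 46.0
```

```bash
python3 -m inch '[[[20,0,0,1,0,0,0],[20,0,0,0,0,0,0],[20,0,0,0,0,0,0]]]'
```

```text
time: 25.28
ee_pos: [0.4478, -0.2508, 0.0583]
tcp_rot: [180.0, 0.0, 90.0]
wrist_force: [0.1, 0.1, -0.2]
opening: 0.0382
grasp_force: 46.2
```

```bash
python3 -m inch '[[[20,0,0,0.5,0,0,0],[20,0,0,0,0,0,0],[100,0,0,0,0,0,0],[100,0,0,0,0,0,0],[100,0,0,0,0,0,0],[100,0,0,0,0,0,0],[100,0,0,-30,0,0,0],[100,0,0,-50,0,0,0]]]'
python3 -m inch '[[[100,0,0,-50,0,0,0],[100,25,16,0,0,0,0],[100,45,28,0,0,0,0],[100,50,32,0,0,0,0],[100,45,30,0,0,0,0],[100,40,26,0,0,0,0],[100,25,15,0,0,0,0],[100,10,5,0,0,0,0]]]'; python3 - <<'E'
from h import *
for i in range(3): c=viewer.camera('wrist')
save(c,'w10'); e=bot.get_obs()['ee_pos'];print(e)
for r in finder.outline_of('wrist','vase')[:2]: print(r['conf'],r['extent'])
print([proj(c,[e[0],e[1],z]).round(1) for z in (0,.042,.09)])
E
```

```text
time: 26.28
ee_pos: [0.4467, -0.2502, 0.1369]
tcp_rot: [-179.8, -0.1, 90.0]
wrist_force: [1.2, -1.1, 1.6]
opening: 0.0852
grasp_force: 0.0
time: 27.28
ee_pos: [0.6003, -0.0094, 0.1871]
tcp_rot: [-180.0, -0.0, 90.1]
wrist_force: [-0.1, 0.3, -0.8]
opening: 0.0856
grasp_force: 0.0
[ 0.59954906 -0.0110708   0.18745636]
0.83 [334.4, 166.6, 66.7, 74.4]
[array([325.6, 167.4]), array([325.4, 178. ]), array([325.3, 194.3])]
```

View pics/w10.png

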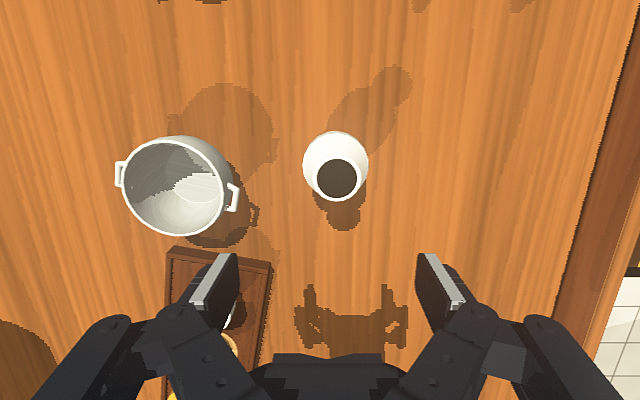

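The vase lip is near (337,179), with the TCP axis at (325,194), so the vase is at about (0.609, 0.002). The bowl's ear at (238,197) is clear of the finger by about 30 mm.

```bash
python3 -m inch '[[[100,13,9.5,0,0,0,0],[100,0,0,25,0,0,0],[100,0,0,40,0,0,0],[100,0,0,40,0,0,0],[100,0,0,30,0,0,0],[100,0,0,10,0,0,0],[100,0,0,0,0,0,0]]]'; python3 - <<'E'
from h import *
for i in range(2): c=viewer.camera('wrist')
save(c,'w11'); e=bot.get_obs()['ee_pos'];print(e)
print([proj(c,[e[0],e[1],z]).round(1) for z in (.042,.09)])
E
```

```text
time: 28.35
ee_pos: [0.6094, 0.0021, 0.0428]
tcp_rot: [-180.0, -0.0, 89.9]
wrist_force: [0.5, 0.2, 0.3]
opening: 0.0853
grasp_force: 0.0
[0.61019378 0.00215449 0.04418924]
[array([325.7, 252.5]), array([325.6, 316.8])]
```

View pics/w11.png

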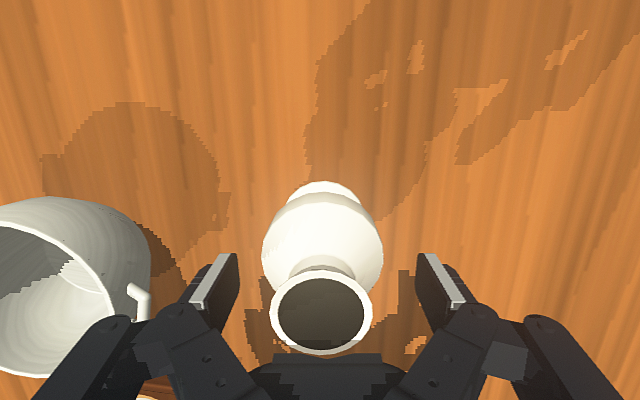

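The lip is centred at (321,312), within 2 mm of the TCP axis. Gripping lower, on the belly.

```bash
python3 -m inch '[[[100,1.5,-1.5,12,0,0,0],[100,0,0,7,0,0,0],[40,0,0,0,0,0,0],[40,0,0,0,0,0,0],[40,0,0,0,0,0,0],[40,0,0,0,0,0,0],[40,0,0,0,0,0,0],[40,0,0,0,0,0,0]]]' 45
```

```text
time: 29.45
ee_pos: [0.6079, 0.0037, 0.0237]
tcp_rot: [180.0, 0.0, 90.0]
wrist_force: [0.3, -0.1, -0.1]
opening: 0.06
grasp_force: 49.1
```

```bash
python3 -m inch '[[[40,0,0,-10,0,0,0],[40,0,0,-40,0,0,0],[40,0,0,-40,0,0,0],[40,25,-12,0,0,0,0],[40,45,-23,0,0,0,0],[40,50,-25,0,0,0,0],[40,50,-25,0,0,0,0],[40,50,-25,0,0,0,0]]]'
python3 -m inch '[[[40,45,-22,0,0,0,0],[40,25,-13,0,0,0,0],[40,11,-5,0,0,0,0],[40,0,0,0,0,0,0],[40,0,0,0,0,0,0]]]'
python3 - <<'E'
from h import *
for i in range(2): c=viewer.camera('wrist')
save(c,'w12'); e=bot.get_obs()['ee_pos'];print(e)
print(proj(c,[.4577,.3047,.012]))
E
```

```text
time: 30.45
ee_pos: [0.4971, 0.2252, 0.1144]
tcp_rot: [180.0, -0.0, 89.9]
wrist_force: [1.3, -0.2, -1.0]
opening: 0.0601
grasp_force: 49.3
time: 31.08
ee_pos: [0.4586, 0.3039, 0.1137]
tcp_rot: [180.0, 0.0, 89.9]
wrist_force: [0.2, 0.2, -0.6]
opening: 0.0604
grasp_force: 49.3
[0.45858216 0.30389099 0.11363448]
[324.48947427 190.75693926]
```

View pics/w12.png

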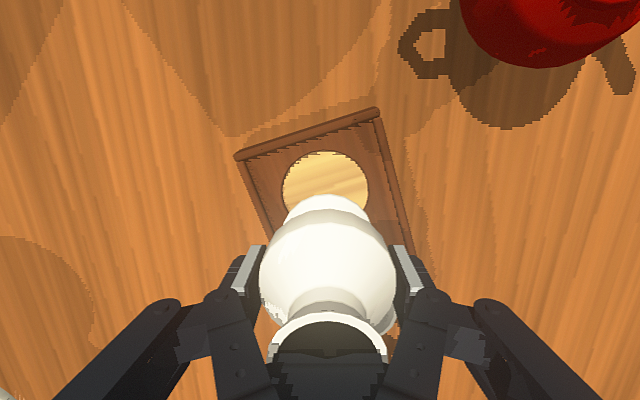

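The vase is upright and its foot lines up with the well at about (325,190). Lowering.

```bash
python3 -m inch '[[[40,0.5,0,25,0,0,0],[40,0,0,28,0,0,0],[40,0,0,13,0,0,0],[40,0,0,7,0,0,0],[40,0,0,3,0,0,0],[40,0,0,1,0,0,0],[40,0,0,0,0,0,0],[40,0,0,0,0,0,0]]]'
```

```text
time: 32.17
ee_pos: [0.4582, 0.3055, 0.037]
tcp_rot: [180.0, -0.0, 90.0]
wrist_force: [0.3, -1.1, -2.2]
opening: 0.0602
grasp_force: 49.3
```

```bash
python3 -m inch '[[[40,0,0,1,0,0,0],[40,0,0,0.5,0,0,0],[40,0,0,0,0,0,0],[40,0,0,0,0,0,0]]]'
```

```text
time: 32.67
ee_pos: [0.4582, 0.3054, 0.0356]
tcp_rot: [180.0, -0.0, 90.0]
wrist_force: [-1.8, 0.0, 6.6]
opening: 0.0604
grasp_force: 50.0
```

Contact is felt, so I'll release, back off and check everything.

```bash
python3 -m inch '[[[100,0,0,0,0,0,0],[100,0,0,0,0,0,0],[100,0,0,0,0,0,0],[100,0,0,0,0,0,0],[100,0,0,-20,0,0,0],[100,0,0,-50,0,0,0],[100,0,0,-60,0,0,0],[100,0,0,-30,0,0,0]]]'
python3 -m inch '[[[100,0,-50,0,0,0,0],[100,0,-50,0,0,0,0],[100,0,-50,0,0,0,0],[100,0,-30,0,0,0,0],[100,0,0,0,0,0,0],[100,0,0,0,0,0,0]]]'
python3 - <<'E'
from h import *
a=viewer.camera('top'); 
for th,z in [('cup1',.0),('candlestick',0),('vase',0),('teapot',0),('incense_bowl',0)]:
    for r in finder.mark_of('top',th)[:3]: print(th,round(r['conf'],2),at(a,r['position'],.012 if th[0] in 'cv' else 0).round(3))
b=viewer.camera('side')
A=cv2.resize(a['pixels'][150:330,140:540],(800,360)); B=cv2.resize(b['pixels'][100:350,180:460],None,fx=.95,fy=.95)
im=np.zeros((600,800,3),np.uint8); im[:360]=A; im[360:360+min(240,B.shape[0]),:B.shape[1]]=B[:240]
cv2.imwrite('pics/f.png',im[:,:,::-1])
E
```

```text
time: 33.67
ee_pos: [0.4586, 0.3057, 0.1987]
tcp_rot: [179.8, -0.1, 90.0]
wrist_force: [0.5, -0.5, 0.0]
opening: 0.0854
grasp_force: 0.0
time: 34.42
ee_pos: [0.2784, 0.3056, 0.1952]
tcp_rot: [180.0, -0.0, 90.0]
wrist_force: [-0.5, 0.6, 0.9]
opening: 0.0854
grasp_force: 0.0
cup1 0.97 [ 0.428 -0.347  0.012]
cup1 0.75 [0.484 0.221 0.012]
cup1 0.71 [ 0.473 -0.156  0.012]
candlestick 0.66 [ 0.446 -0.242  0.012]
vase 0.77 [0.467 0.312 0.012]
vase 0.38 [0.473 0.263 0.012]
```

View pics/f.png

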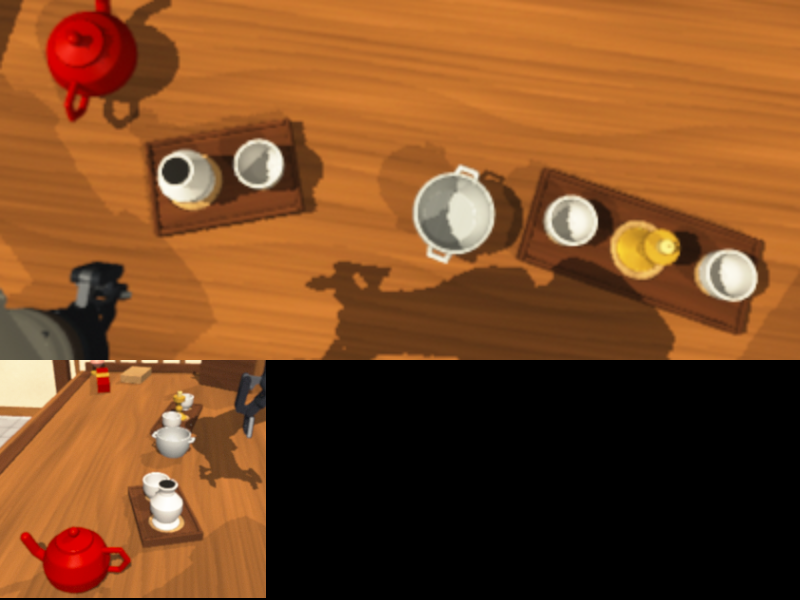

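The closing view shows all five pieces upright in their wells, and the teapot and bowl where they started. Handing in.

```bash
python3 -c "
from workcell import bot
print(bot.job_done())"
```

```text
the job is handed in; nothing more can be done
None
```

I handed in the job with all five pieces set down upright in their wells and the teapot and incense bowl not touched; the hand-in call gave no verdict, so this rests on the closing camera views.

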